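Release the sprung catch, draw the bolt and open the sample safe

TASK

Open the grey sample safe with the fingertips only: press the long sprung catch bar down with one fingertip and keep it down while the other finger pushes the bolt's knob, in one stroke, all the way away from the lid. Then lift off so that the catch springs back up, and after that push the sliding lid by its rib fully back to uncover the dish. Work gently, do not grip, lift or carry anything, and leave the things standing around where they are.

Things in the scene. Friction and masses are not known exactly. Their poses are not given: they have to be found in the camera images.
- sample_safe: Low grey steel box fixed to the bench, 170 (x) x 270 (y) x 40 mm high; origin at the centre of its underside, x away from the robot at yaw 0 (x, y below are in this frame). Right part (negative y): catch bar and bolt on the deck. Left part: a well with a dish under a sliding lid (y 24 to 132). Staples over the bolt at y -9 to -1 and -109 to -101 reach z = 53; other low parts stay below 48
- catch (a joint): press travel of the catch bar in m: 0 = up (locked), grows downward to 0.012 at its stop. Spring about 4 N at first, 7 N at the stop. A tongue on the bar stands between teeth on the bolt and is clear of them from about 0.005 on; released at part travel of the bolt it snaps back in
- catch_top (a point): centre of the top face of the catch bar, an aluminium bar 24 mm wide (x), 110 mm long (y), top 68 mm above the bench when up; at x = -68, y = -55 in the safe's frame, parallel to the bolt and 50 mm nearer the robot than the knob
- bolt (a joint): travel of the bolt in m: 0 = home in the lid, grows as it moves toward the safe's -y, to 0.032 at its stop (fully drawn). Stays where left; friction about 1.5 N. It cannot move while the catch is up; once it is fully drawn the released catch springs up and locks it there
- knob_top (a point): centre of the top of the bolt's upright steel knob, 84 mm above the bench; knob 22 (x) by 12 (y) mm, head 24 by 14; home at x = -18, y = -60 in the safe's frame. Push its +y face toward -y; 40 mm beside that face is free above z = 48. With finger centres 50 mm apart along x, one rests on the catch bar while the other stands beside the knob
- lid (a joint): travel of the lid in m: 0 = shut, grows toward the safe's +x, to 0.060 at its stop (fully back). Friction about 2 N; blocked while the bolt is home
- rib_top (a point): centre of the top of the lid's rib, 72 mm above the bench; rib 10 mm (x) by 70 mm (y), rising 24 mm from the lid's top face at z = 48; shut at x = -37, y = 77.5 in the safe's frame. Push its -x face toward +x
- coverslips: loose small coverslip box 30 x 30 x 14 mm standing on the safe's rear right deck, bystander; origin at its underside
- amber: loose small amber bottle, 40 mm wide, 75 mm high, white cap, stands left of the safe, bystander; origin at its underside
- flask_1: loose conical glass flask, 66 mm wide, 77 mm high, stands right of the safe, bystander; origin at its underside
- tweezers: loose steel forceps 119 mm long lying left on the bench, bystander; origin at its underside
- white_bottle: loose white bottle with blue cap, 48 mm wide, 90 mm high, stands left rear, bystander; origin at its underside

How it is judged:
By the outcome, as a careful person would: the job done as asked, in the order asked, and still so for the second after the job is handed in, with the robot touching nothing.
It also fails if it takes over 62 s, if anything falls off the work surface, if the arm or the gripper's body presses on something with over 40 N, if the wrist force passes 120 N, or if a joint passes its speed limit or range.

ROBOT

A 7-joint arm with a two-finger parallel gripper is mounted at the origin on a cart in front of the work surface, level with it; the furniture and walls round the work are solid. World frame = base frame: x ahead of the robot, y to its left, z up, the work surface at z = 0. Lengths are in mm, angles in rad, forces in N, time in s.
With the tool pointing down it reaches from about 425 to 925 mm from the base axis. Payload 6.8 kg.
Tool frame: the origin (TCP) lies on the front face of the gripper's body, between the roots of the fingers; the fingertips stand 73 mm ahead of it and the grasp point (between the pads) lies 54 mm ahead of it; z points along the fingers, y is the line along which they close (so a half turn about z gives the same grasp; the last joint's range is limited). The gripper opens to 85 mm and grips with 20 to 120 N. Pads are 22 mm wide; open, the fingers measure 114 mm over their backs; the gripper's body (76 mm by 85 mm) begins 54 mm behind the grasp point. The pads swing forward as they close: fully open they stand 13 mm farther back than shut.
Start: joints at [-1.367, 0.477, 0.022, 1.555, -0.011, 1.109, -0.083], TCP at [207.068, 642.47, 303.908] pointing down, gripper open.
Joint ranges: [-2.96, 2.96], [-0.34, 2.1], [-1.41, 1.46], [0.24, 2.44], [-1.37, 4.51], [0.17, 1.92], [-2.96, 2.96]. Speed limits (rad/s): [2.39, 2.39, 3.14, 3.14, 3.14, 3.14, 3.14].

INTERFACE

Orientations are given as a unit quaternion [w, x, y, z].
In Python, from station import env gives the robot as it stands.
- The arm moves only by the tool arm_command, never from a script. Its argument "series" is a list of rows, each a list of 6 numbers: the shift along the tool's x, y, z in cm, then the turn, a rotation vector about the tool's x, y, z in degrees. In form: [[tx, ty, tz, rx, ry, rz], ...]. A call has 1 to 8 rows; each row is the pose to reach, as a shift and turn from the pose commanded when the call began, along the tool's axes at that moment; what a row does not reach only later rows make up. A row lasts 1/8 s, in which the tool goes at most 62.5 mm and 10.7 degrees, less where a joint would pass 70% of its speed; a pose out of reach is approached as far as the arm can. A call with a gripper value outside its range is refused whole. "hand" is the finger opening in cm, from 0 to 8.54, set as the call begins (left out, the last holds). The fingers move at their own pace and stop on an object; the grip force is fixed at half the most. Time passes only in rows, so rows that repeat a pose let the fingers close. It gives the time, the measured TCP pose, the force, the opening and the grip force at its end, in the units of the state.
- env.get_obs(): the state, without advancing time (a new reading comes with each control period).
- env.read_camera(name): name is "scene" or "top" or "wrist"; returns (picture, depth): 420x560x3 uint8, blue, green, red; 420x560 float32, mm along the optical axis (not along the pixel's ray), 0 where there is no reading.
- env.calibration(name): a dict with "fx", "fy", "cx", "cy" (pixels), "extrinsics" (4x4, takes a point from camera to world coordinates). Camera axes: x right, y up, looking along -z (the intrinsics and any distortion apply to the point x, -y, -z); pixel columns grow to the right and rows downward; lengths in mm; the calibration is good to about 2 mm. A picture is of the moment at which its call begins: read the wrist's pose just before it. calibration takes no time and is no camera call; for the wrist camera it gives the pose at the moment of the call.
- env.close_job(): hands the job in; it is judged then, once.
The state is a dict: "time_s": time; "joint_pos": joint angles; "joint_vel": joint speeds; "joint_efforts": joint torques, N m; "position": TCP position; "eef_rot": TCP orientation; "ft_force": force on the tool from outside, world axes, zero at the start; "torque": the same for the moment, N m; "gripper_width": opening from 0.0 (shut) to 1.0 (fully open); "grasp_force": force on a finger pad.
Only numpy, scipy, OpenCV 4.12 (cv2) and the standard library are available. Lean on these libraries where they do the work, as an engineer would, in place of code of your own. Each camera call takes 0.05 s, during which the arm holds its last target. There are 200 camera calls.

## Working session

There is one attempt and no reset: what is moved stays moved. The work goes in short steps, Python scripts to look and compute and a tool call to move; the robot and the scene stay as the last step left them, time stands still between calls to the robot, and variables do not carry over. Pictures are saved under pics/ and viewed, at most 10 in all, crops included, and the job is handed in when it is done.

Besides the shell and the picture viewer there is one more tool, called after "Request:" as name(argument=value, ...), one argument or row to a line, values as JSON. arm_command: Moves the arm, as the interface text tells. Its arguments: {"type":"object","properties":{"series":{"type":"array"},"hand":{"type":"number"}},"required":["series"]}

```bash
mkdir -p pics; cat > h.py <<'E'
import numpy as np, cv2
from station import env
from scipy.spatial.transform import Rotation as R
def cap(n,f):
    c=env.calibration(n); im,d=env.read_camera(n)
    cv2.imwrite(f'pics/{f}.png',im); np.savez(f'{f}.npz',d=d,im=im,E=np.array(c['extrinsics']),k=[c['fx'],c['fy'],c['cx'],c['cy']]); return c
def px(f,u,v):
    z=np.load(f+'.npz'); k=z['k'];d=float(np.median(z['d'][v-1:v+2,u-1:u+2]))
    return (z['E']@[(u-k[2])/k[0]*d,-(v-k[3])/k[1]*d,-d,1])[:3]
def cloud(f):
    z=np.load(f+'.npz'); k=z['k'];d=z['d'];v,u=np.mgrid[:420,:560]
    P=np.stack([(u-k[2])/k[0]*d,-(v-k[3])/k[1]*d,-d,np.ones_like(d)],-1)@z['E'].T
    return P[...,:3]
E
python3 - <<'E'
from h import *
o=env.get_obs();print({k:np.round(v,3) for k,v in o.items()})
for n in('scene','top'):
    c=cap(n,n+'1');print(n,c)
E
```

```text
{'time_s': np.float64(0.0), 'joint_pos': array([-1.367,  0.478,  0.022,  1.556, -0.011,  1.109, -0.083]), 'joint_vel': array([ 0.003,  0.001,  0.001,  0.001, -0.001, -0.001,  0.001]), 'joint_efforts': array([ 0.0000e+00, -5.9646e+01,  1.6080e+00, -2.8120e+01,  1.2000e-02,
        9.0000e-03, -0.0000e+00]), 'position': array([206.929, 642.015, 302.902]), 'eef_rot': array([-0.   ,  0.155,  0.988, -0.001]), 'ft_force': array([ 0.348,  1.06 , -0.311]), 'torque': array([-0.07 ,  0.03 ,  0.007]), 'grasp_force': np.float64(0.0), 'gripper_width': np.float64(0.999)}
scene {'fx': 481.543571338406, 'fy': 481.543571338406, 'cx': 275.8051187016753, 'cy': 204.32985880213275, 'extrinsics': array([[ 8.35989646e-01,  3.65317927e-01, -4.09468099e-01,
        -5.22155897e+00],
       [-5.48398709e-01,  5.29681215e-01, -6.47067744e-01,
        -7.84957496e+02],
       [-1.94978870e-02,  7.65493711e-01,  6.43147891e-01,
         9.31394055e+02],
       [ 0.00000000e+00,  0.00000000e+00,  0.00000000e+00,
         1.00000000e+00]])}
top {'fx': 392.0273442304878, 'fy': 392.0273442304878, 'cx': 286.61127556406035, 'cy': 209.6187330549048, 'extrinsics': array([[-4.29924549e-04,  9.92094436e-01, -1.25492806e-01,
         4.15554234e+02],
       [-9.99849152e-01, -2.60544904e-03, -1.71722338e-02,
         8.75952523e+01],
       [-1.73634427e-02,  1.25466492e-01,  9.91945901e-01,
         1.31464013e+03],
       [ 0.00000000e+00,  0.00000000e+00,  0.00000000e+00,
         1.00000000e+00]])}
```

```bash
ls; ls -la . | head
```

```text
h.py
pics
scene1.npz
top1.npz
total 3240
drwxr-xr-x  3 agent agent    4096 Dec  3 11:04 .
drwxr-xr-x 23 root  root     4096 Dec  3 11:04 ..
-rw-r--r--  1 agent agent     645 Dec  3 11:04 h.py
drwxr-xr-x  2 agent agent    4096 Dec  3 11:04 pics
-rw-r--r--  1 agent agent 1647520 Dec  3 11:04 scene1.npz
-rw-r--r--  1 agent agent 1647520 Dec  3 11:04 top1.npz
```

View pics/top1.png

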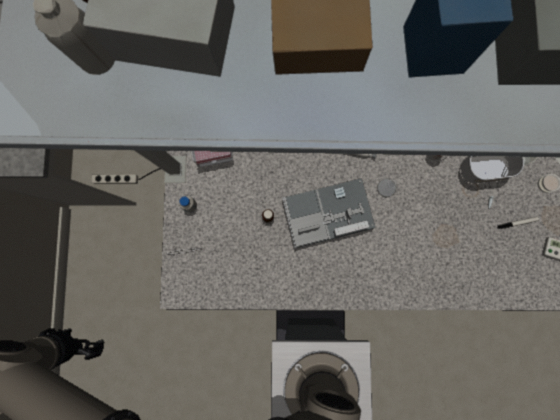

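View pics/scene1.png

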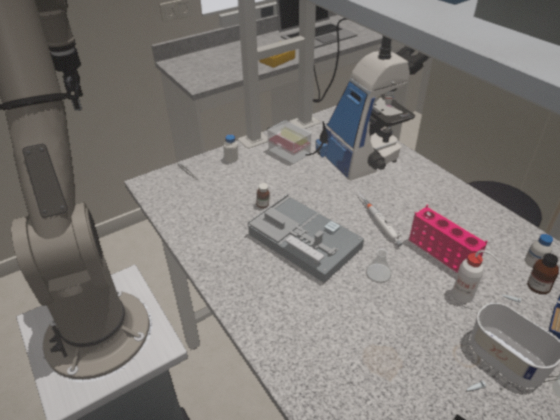

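The top view shows the safe at about (328,213), turned slightly. The catch bar is at (350,229), the knob near (348,213), the rib at (308,230), amber at (267,215) and the flask at (387,187). In the scene view the safe is at (305,235).

```bash
python3 - <<'E'
from h import *
for n in('top1','scene1'):
    P=cloud(n); 
    x,y,z=P[...,0],P[...,1],P[...,2]
    m=(x>280)&(x<620)&(y>-220)&(y<170)
    print(n,'bench z',np.median(z[m&(abs(z)<12)]))
    s=m&(z>33)&(z<110)
    lab,L,st,ce=cv2.connectedComponentsWithStats(s.astype(np.uint8))
    for i in range(1,lab):
        if st[i,4]<15: continue
        k=L==i; q=P[k][:,:2].astype(np.float32)
        print(st[i],np.round(P[k].mean(0)),'zmax',P[k][:,2].max().round(),cv2.minAreaRect(q))
        for a,b in((59,75),(76,100)):
            kk=k&(z>a)&(z<b)
            l2,LL,s2,c2=cv2.connectedComponentsWithStats(kk.astype(np.uint8))
            for j in range(1,l2):
                if s2[j,4]>6: print('   ',a,s2[j],np.round(P[LL==j].mean(0)),cv2.minAreaRect(P[LL==j][:,:2].astype(np.float32)))
E
python3 -c "
import cv2
a=cv2.imread('pics/top1.png')[170:260,250:400];cv2.imwrite('pics/c1.png',cv2.resize(a,None,fx=5,fy=5,interpolation=2))"
```

```text
top1 bench z -0.22486470000671943
[ 282  196   93   52 3503] [550. -18.  46.] zmax 88.0 ((567.9137573242188, -25.73663330078125), (169.39064025878906, 271.28692626953125), 13.863545417785645)
    59 [334 220  35  16 261] [516. -96.  67.] ((516.5953979492188, -96.14004516601562), (25.08145523071289, 110.28215789794922), 13.974849700927734)
    59 [298 225  22   8  63] [513.  40.  70.] ((513.7600708007812, 39.48863983154297), (9.783084869384766, 69.5416030883789), 13.597915649414062)
    76 [347 208   6   8  32] [565. -89.  83.] ((565.177978515625, -88.7375717163086), (22.594314575195312, 13.104958534240723), 20.813161849975586)
[268 209   6  13  61] [556. 162.  62.] zmax 77.0 ((558.2303466796875, 161.2173309326172), (15.656763076782227, 37.60204315185547), 87.39592742919922)
    59 [268 212   5   7  15] [555. 162.  71.] ((554.3941040039062, 161.85633850097656), (8.09225082397461, 19.485441207885742), 68.52023315429688)
scene1 bench z 0.156576637503008
[257 185  13  17 159] [550. 160.  55.] zmax 78.0 ((551.6282958984375, 159.45889282226562), (20.658061981201172, 41.569305419921875), 89
[... 218 characters left out ...]
0 ((559.657958984375, -26.029953002929688), (171.46620178222656, 276.2854309082031), 12.991353988647461)
    59 [264 211  21  16 125] [507.  36.  68.] ((507.3353576660156, 39.19110107421875), (13.835662841796875, 72.13522338867188), 16.607765197753906)
    59 [314 235   8   9  37] [556. -93.  67.] ((557.2968139648438, -93.34556579589844), (11.654976844787598, 19.59807586669922), 69.98689270019531)
    59 [285 236  39  26 354] [ 509. -100.   67.] ((509.87738037109375, -97.02021789550781), (27.70102310180664, 110.87918090820312), 12.592238426208496)
    76 [314 230   9   8  45] [559. -90.  83.] ((558.3861694335938, -89.50128173828125), (26.425071716308594, 14.2601957321167), 21.47456169128418)
```

View pics/c1.png

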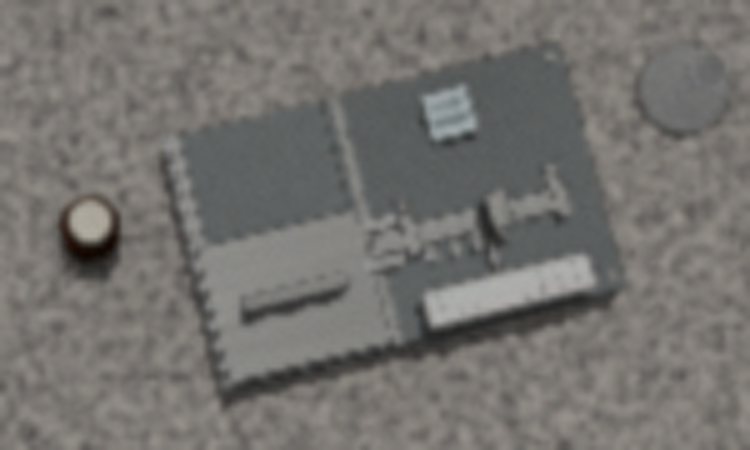

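```bash
cat >> h.py <<'E'
YAW=13.9
def goal(p,yaw=YAW):
    "shift cm and turn deg in current tool axes to TCP p, tool down, tool y at yaw"
    o=env.get_obs();w,x,y,z=o['eef_rot'];r=R.from_quat([x,y,z,w])
    g=R.from_matrix(np.array([[-np.sin(np.radians(yaw)),np.cos(np.radians(yaw)),0],[np.cos(np.radians(yaw)),np.sin(np.radians(yaw)),0],[0,0,-1.]]).T.T)
    print('shift',np.round(r.inv().apply(np.array(p)-o['position'])/10,2),'turn',np.round(np.degrees((r.inv()*g).as_rotvec()),1),'t',round(float(o['time_s']),2))
def s2w(c,p,yaw=YAW):
    a=np.radians(yaw);return np.array(c)+[np.cos(a)*p[0]-np.sin(a)*p[1],np.sin(a)*p[0]+np.cos(a)*p[1]]
E
python3 -c "
from h import *
p=s2w((564,-26),(-43,-36));print(p);goal([*p,270])"
```

```text
[530.90740082 -71.27559916]
shift [-52.72 -57.95   3.4 ] turn [-0.1  0.1 58.2] t 0.1
```

Request:
arm_command(
  series=[
    [-2, -2.2, 0, 0, 0, 3],
    [-6, -6.6, 0, 0, 0, 8],
    [-10, -11, 0, 0, 0, 14],
    [-14, -15.4, 0, 0, 0, 20],
    [-18, -20, 0.5, 0, 0, 26],
    [-22, -24.5, 1, 0, 0, 32],
    [-26, -29, 1, 0, 0, 38],
    [-30, -33, 1.5, 0, 0, 42],
  ],
  hand=3.55,
)

```text
time_s: 1.1
position: [391.8, 234.3, 289.0]
eef_rot: [-0.0, 0.5, 0.866, 0.0]
ft_force: [1.2, 0.1, -0.1]
gripper_width: 0.417
grasp_force: 0.0
```

```bash
python3 -c "
from h import *
print(env.get_obs()['position'],env.get_obs()['joint_pos'])
p=s2w((564,-26),(-43,-36));goal([*p,270])"
```

```text
[391.79501182 234.31093784 288.99739915] [-0.97039817  0.12725513  0.32347678  2.09109328 -0.05075608  0.92981627
 -0.09592927]
shift [-33.42  -3.22   1.88] turn [ 0.  -0.  16.1] t 1.1
```

Request:
arm_command(
  series=[
    [-5, -0.5, 0.3, 0, 0, 3],
    [-10, -1, 0.6, 0, 0, 6],
    [-15, -1.5, 0.9, 0, 0, 9],
    [-20, -2, 1.2, 0, 0, 12],
    [-25, -2.4, 1.5, 0, 0, 14],
    [-30, -2.9, 1.8, 0, 0, 16],
    [-33, -3.2, 1.9, 0, 0, 16.1],
    [-33, -3.2, 1.9, 0, 0, 16.1],
  ],
)

```text
time_s: 2.1
position: [529.5, -67.7, 269.6]
eef_rot: [0.0, 0.617, 0.787, -0.001]
ft_force: [-0.3, -0.1, 0.3]
gripper_width: 0.416
grasp_force: 0.0
```

```bash
python3 -c "
from h import *
p=s2w((564,-26),(-43,-36));goal([*p,270]);o=env.get_obs();print(o['position'],o['gripper_width'],np.abs(o['joint_vel']).max())
c=cap('wrist','w1');print(env.calibration('wrist'))
P=cloud('w1');z=P[...,2]
for a,b in((60,75.5),(78,100)):
    l,L,s,_=cv2.connectedComponentsWithStats(((z>a)&(z<b)).astype(np.uint8))
    for j in range(1,l):
        if s[j,4]>60: print(a,s[j],P[L==j].mean(0).round(1),cv2.minAreaRect(P[L==j][:,:2].astype(np.float32)))
"
```

```text
shift [-0.38  0.05 -0.04] turn [-0.   0.1 -0.1] t 2.1
[529.52874876 -67.72501427 269.63884006] 0.41640645081219596 0.041055454693783036
{'fx': 306.27049190046944, 'fy': 306.27049190046944, 'cx': 279.354974414958, 'cy': 209.82352418925927, 'extrinsics': array([[ 9.70709142e-01, -2.32068372e-01, -6.21935090e-02,
         5.13362922e+02],
       [ 2.40257667e-01,  9.37753728e-01,  2.50787157e-01,
        -3.19253412e+00],
       [ 1.22427847e-04, -2.58383853e-01,  9.66042323e-01,
         3.39282805e+02],
       [ 0.00000000e+00,  0.00000000e+00,  0.00000000e+00,
         1.00000000e+00]])}
60 [ 284   26   13   93 1128] [511.7  39.5  71.2] ((512.27392578125, 38.3778076171875), (9.781120300292969, 69.3000717163086), 13.978536605834961)
60 [ 242  168   28  112 2847] [513.5 -93.7  67.4] ((514.063720703125, -97.1370620727539), (24.123056411743164, 109.59877014160156), 14.037653923034668)
60 [298 224  23   7 117] [561.5 -84.7  68. ] ((561.9148559570312, -84.79536437988281), (21.073040008544922, 2.713167905807495), 19.309534072875977)
78 [298 229  27  16 397] [563.4 -89.3  83.4] ((563.8186645507812, -89.49652099609375), (23.43603515625, 13.363358497619629), 14.648275375366211)
```

View pics/w1.png

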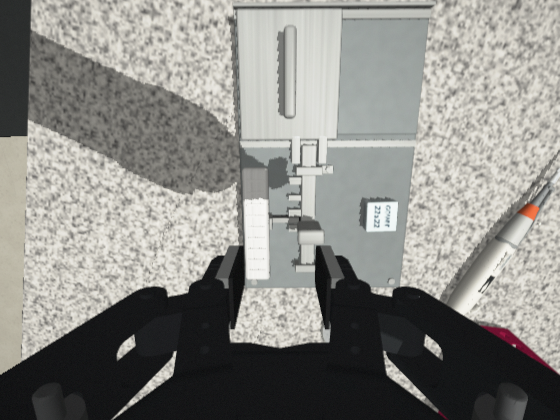

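The wrist view shows the bar at (256,225), the knob head at (311,232), the rib at (290,72), and the fingertips at (238,250) and (320,250) clear of everything.

```bash
sed -i 's/YAW=13.9/YAW=14.0/' h.py; python3 -c "
from h import *
P=cloud('w1');z=P[...,2]
for u0,u1 in((222,246),(312,336)):
    q=P[245:330,u0:u1].reshape(-1,3);q=q[(q[:,2]>120)&(q[:,2]<260)];print(len(q),np.percentile(q[:,2],[0,1,5,50]),[ (s2w((0,0),a[:2]-np.array([566.8,-27.3]),-14).round(1),a[2].round()) for a in (q.min(0),q[q[:,2]<q[:,2].min()+8].mean(0))])
p=s2w((566.8,-27.3),(-43,-34));print(p);goal([*p,165])"
```

```text
1481 [197.49832991 199.59055117 203.27892083 226.48287666] [(array([-77.1, -38.8]), np.float64(197.0)), (array([-65.3, -26.8]), np.float64(202.0))]
1380 [197.2227475  199.63173027 203.02258228 226.05057395] [(array([-34.4, -40.3]), np.float64(197.0)), (array([-27.1, -27.2]), np.float64(202.0))]
[533.30262822 -70.6926962 ]
shift [-0.56  0.3  10.45] turn [-0.1  0.  -0.1] t 2.15
```

Request:
arm_command(
  series=[
    [-0.3, 0.2, 1.5, 0, 0, 0],
    [-0.5, 0.3, 4, 0, 0, 0],
    [-0.5, 0.3, 6.5, 0, 0, 0],
    [-0.5, 0.3, 9, 0, 0, 0],
    [-0.5, 0.3, 10.5, 0, 0, 0],
    [-0.5, 0.3, 11.2, 0, 0, 0],
    [-0.5, 0.3, 11.2, 0, 0, 0],
    [-0.5, 0.3, 11.2, 0, 0, 0],
  ],
)

```text
time_s: 3.15
position: [534.0, -69.3, 158.6]
eef_rot: [0.001, 0.615, 0.788, 0.0]
ft_force: [0.6, 0.1, 0.1]
gripper_width: 0.416
grasp_force: 0.0
```

```bash
python3 -c "
from h import *
p=s2w((566.8,-27.3),(-43,-34));goal([*p,142]);o=env.get_obs();print(o['position'],o['ft_force'])
c=cap('wrist','w2')
P=cloud('w2');z=P[...,2]
for a,b in((60,75.5),(78,90)):
    l,L,s,_=cv2.connectedComponentsWithStats(((z>a)&(z<b)).astype(np.uint8))
    for j in range(1,l):
        if s[j,4]>60: print(a,s[j],P[L==j].mean(0).round(1),cv2.minAreaRect(P[L==j][:,:2].astype(np.float32)))
"
```

```text
shift [-0.12 -0.1   1.66] turn [0.1 0.  0. ] t 3.15
[533.96915484 -69.26410923 158.58731532] [0.61406733 0.14994145 0.08009268]
60 [ 279    0   22  108 2270] [514.5  27.4  71.1] ((514.8727416992188, 26.84745979309082), (9.926152229309082, 46.15186309814453), 14.002583503723145)
60 [ 210  189   48  155 4135] [512.  -78.   67.3] ((512.6185302734375, -92.14125061035156), (24.251096725463867, 99.33212280273438), 14.038043022155762)
60 [301 276  15  19 196] [555.1 -87.1  67.8] ((554.3463745117188, -89.16755676269531), (11.809986114501953, 5.15643835067749), 60.89551544189453)
78 [301 291  21  26 443] [556.5 -91.2  83.1] ((556.751708984375, -92.01206970214844), (10.595760345458984, 15.232516288757324), 20.543407440185547)
```

View pics/w2.png

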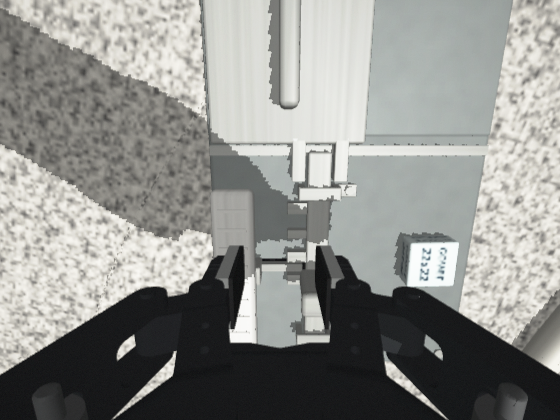

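Request:
arm_command(
  series=[
    [0, 0, 0.6, 0, 0, 0],
    [0, 0, 1.2, 0, 0, 0],
    [0, 0, 1.6, 0, 0, 0],
    [0, 0, 1.9, 0, 0, 0],
    [0, 0, 2.2, 0, 0, 0],
    [0, 0, 2.5, 0, 0, 0],
    [0, 0, 2.7, 0, 0, 0],
    [0, 0, 2.7, 0, 0, 0],
  ],
)

```text
time_s: 4.2
position: [533.3, -69.2, 131.0]
eef_rot: [-0.0, 0.615, 0.788, 0.0]
ft_force: [-2.6, 0.6, 6.0]
gripper_width: 0.416
grasp_force: 3.0
```

```bash
python3 -c "
from h import *
o=env.get_obs();print(o['position'],o['ft_force'],o['torque'])
print('safe xy',s2w((0,0),o['position'][:2]-np.array([566.8,-27.3]),-14))
cap('wrist','w3');cap('scene','s3')
for n in('w3','s3'):
    P=cloud(n);q=P-[566.8,-27.3,0];a=np.radians(14);X=q[...,0]*np.cos(a)+q[...,1]*np.sin(a);Y=-q[...,0]*np.sin(a)+q[...,1]*np.cos(a)
    m=(X>-78)&(X<-60)&(Y>-16)&(Y<-3)&(P[...,2]<75); print(n,m.sum(),np.median(P[...,2][m]))
"
```

```text
[533.33537329 -69.24616532 130.96475468] [-2.56691439  0.60231955  5.96577171] [0.15808884 0.59422968 0.02914996]
safe xy [-42.61828011 -32.60435902]
w3 965 59.11169765570489
s3 25 59.06716195806894
```

Request:
arm_command(
  series=[
    [-0.4, 0, 0, 0, 0, 0],
    [-0.9, 0, 0, 0, 0, 0],
    [-1.5, 0, 0, 0, 0, 0],
    [-2.1, 0, 0, 0, 0, 0],
    [-2.7, 0, 0, 0, 0, 0],
    [-3.2, 0, 0, 0, 0, 0],
    [-3.7, 0, 0, 0, 0, 0],
    [-4.1, 0, 0, 0, 0, 0],
  ],
)

```text
time_s: 5.3
position: [543.6, -107.2, 131.1]
eef_rot: [-0.001, 0.615, 0.789, 0.001]
ft_force: [-2.1, 6.5, 7.2]
gripper_width: 0.413
grasp_force: 3.9
```

Request:
arm_command(
  series=[
    [-0.15, 0, 0, 0, 0, 0],
    [-0.25, 0, 0, 0, 0, 0],
    [-0.25, 0, 0, 0, 0, 0],
  ],
)

```text
time_s: 5.68
position: [544.2, -109.5, 131.1]
eef_rot: [-0.001, 0.615, 0.789, 0.001]
ft_force: [-1.5, 5.6, 8.1]
gripper_width: 0.415
grasp_force: 4.2
```

```bash
cat > m.py <<'E'
from h import *
def chk(t):
    o=env.get_obs();a=np.radians(14);c=np.array([566.8,-27.3])
    f=s2w((0,0),o['ft_force'][:2],-14)
    print('t',o['time_s'],'pos',o['position'].round(1),'safe xy',s2w((0,0),o['position'][:2]-c,-14).round(1),'F safe',f.round(1),o['ft_force'][2].round(1))
    for n in('wrist','scene'):
        cap(n,n+t);P=cloud(n+t);q=P-[*c,0];X=q[...,0]*np.cos(a)+q[...,1]*np.sin(a);Y=-q[...,0]*np.sin(a)+q[...,1]*np.cos(a);Z=P[...,2]
        m=(X>-78)&(X<-60)&(Y>-30)&(Y<-3)&(Z<75)&(Z>45);k=(Z>77)&(Z<90)&(X>-35)&(X<0)&(Y<-40)&(Y>-110)
        r=(Z>62)&(Z<76)&(Y>55)&(Y<105)&(X>-60)&(X<50)
        print(n,'bar z',m.sum(),np.median(Z[m]),'knob',k.sum(),np.percentile(Y[k],[2,50,98]) if k.any() else 0,'rib x',r.sum(),np.percentile(X[r],[3,50,97]) if r.any() else 0)
E
python3 -c "
from m import *
chk('4')"
```

```text
t 5.675 pos [ 544.2 -109.5  131.1] safe xy [-41.8 -74.3] F safe [-0.1  5.8] 8.1
wrist bar z 2416 59.20261823552593 knob 1116 [-97.86889204 -83.2358536  -63.35423996] rib x 0 0
scene bar z 50 59.297761893499114 knob 72 [-97.66293052 -87.56200614 -65.66782784] rib x 73 [-46.31748983 -43.10165771 -34.9183993 ]
```

Request:
arm_command(
  series=[
    [-0.1, 0, 0, 0, 0, 0],
    [-0.2, 0, 0, 0, 0, 0],
    [-0.2, 0, 0, 0, 0, 0],
  ],
)

```text
time_s: 6.15
position: [544.4, -109.8, 131.0]
eef_rot: [-0.002, 0.614, 0.789, 0.001]
ft_force: [-3.0, 9.8, 10.5]
gripper_width: 0.415
grasp_force: 6.5
```

```bash
python3 -c "
from m import *
chk('5')"
```

```text
t 6.15 pos [ 544.4 -109.8  131. ] safe xy [-41.7 -74.7] F safe [-0.5 10.2] 10.5
wrist bar z 2390 59.19283583178026 knob 1133 [-98.01236855 -83.38396653 -63.51374965] rib x 0 0
scene bar z 53 59.68235056106471 knob 68 [-96.85198979 -88.52661199 -64.61213473] rib x 72 [-47.27955984 -43.3845726  -36.41586579]
```

Request:
arm_command(
  series=[
    [0.2, 0, 0, 0, 0, 0],
    [0.2, 0, -0.5, 0, 0, 0],
    [0.2, 0, -1.2, 0, 0, 0],
    [0.2, 0, -2.5, 0, 0, 0],
    [0.2, 0, -4, 0, 0, 0],
    [0.2, 0, -5.5, 0, 0, 0],
    [0.2, 0, -6, 0, 0, 0],
    [0.2, 0, -6, 0, 0, 0],
  ],
)

```text
time_s: 7.25
position: [544.3, -111.6, 191.4]
eef_rot: [0.001, 0.616, 0.788, 0.0]
ft_force: [0.2, -0.8, -0.0]
gripper_width: 0.415
grasp_force: 0.0
```

```bash
python3 -c "
from m import *
chk('6')
p=s2w((566.8,-27.3),(-31,77.5));goal([*p,190])"
```

```text
t 7.25 pos [ 544.3 -111.6  191.4] safe xy [-42.2 -76.4] F safe [ 0.  -0.8] -0.0
wrist bar z 1327 67.7868589435748 knob 361 [-98.23748346 -90.52755584 -85.27827628] rib x 18 [-41.8740538  -37.53988726 -32.55786944]
scene bar z 52 68.17347975289675 knob 45 [-97.42132559 -91.16956489 -84.60355408] rib x 77 [-46.28992394 -43.31629558 -36.76296218]
shift [15.35  1.17  0.07] turn [-0. -0.  0.] t 7.35
```

Request:
arm_command(
  series=[
    [2, 0.3, 0, 0, 0, 0],
    [6, 0.7, 0, 0, 0, 0],
    [10, 1, 0, 0, 0, 0],
    [14, 1.1, 0, 0, 0, 0],
    [15.4, 1.1, 0.5, 0, 0, 0],
    [15.4, 1.1, 2.5, 0, 0, 0],
    [15.4, 1.1, 3.5, 0, 0, 0],
    [15.4, 1.1, 3.5, 0, 0, 0],
  ],
)

```text
time_s: 8.35
position: [517.0, 39.6, 155.1]
eef_rot: [-0.0, 0.616, 0.788, -0.001]
ft_force: [1.5, 0.5, 0.4]
gripper_width: 0.414
grasp_force: 0.0
```

```bash
python3 -c "
from m import *
chk('7')
P=cloud('wrist7')
p=s2w((566.8,-27.3),(-32,77.5));goal([*p,127])"
```

```text
t 8.35 pos [517.   39.6 155.1] safe xy [-32.2  76.9] F safe [1.6 0.1] 0.4
wrist bar z 0 nan knob 0 0 rib x 1599 [-42.10440325 -37.35603917 -32.72164563]
scene bar z 57 68.26247291460584 knob 46 [-97.41326081 -91.57864961 -82.69696979] rib x 47 [-46.9324564  -43.91967089 -35.97276966]
shift [ 0.04 -0.05  2.91] turn [ 0.  0. -0.] t 8.45
  return _methods._mean(a, axis=axis, dtype=dtype,
  ret = ret.dtype.type(ret / rcount)
```

View pics/wrist7.png

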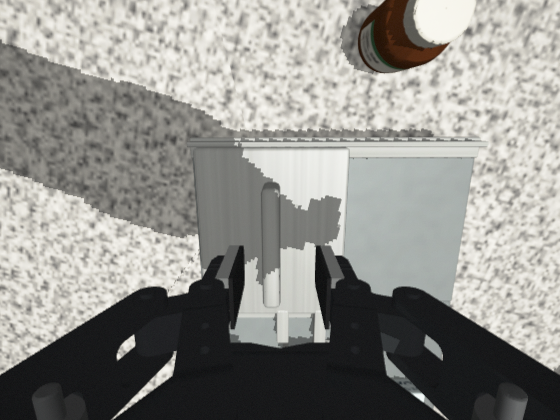

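The rib at (271,245) stands between the open fingers (238 and 320), with amber at (425,30) well clear. I'll lower the tool and push the rib.

Request:
arm_command(
  series=[
    [0, 0, 0.8, 0, 0, 0],
    [0, 0, 1.8, 0, 0, 0],
    [0, 0, 2.5, 0, 0, 0],
    [0, 0, 2.8, 0, 0, 0],
    [0, 0, 2.8, 0, 0, 0],
    [0, 0.4, 2.8, 0, 0, 0],
    [0, 0.8, 2.8, 0, 0, 0],
    [0, 1.2, 2.8, 0, 0, 0],
  ],
)

```text
time_s: 9.45
position: [528.8, 43.5, 127.9]
eef_rot: [-0.0, 0.615, 0.788, -0.0]
ft_force: [-2.0, -0.6, 1.5]
gripper_width: 0.412
grasp_force: 1.1
```

Request:
arm_command(
  series=[
    [0, 0.5, 0, 0, 0, 0],
    [0, 1.1, 0, 0, 0, 0],
    [0, 1.7, 0, 0, 0, 0],
    [0, 2.3, 0, 0, 0, 0],
    [0, 2.9, 0, 0, 0, 0],
    [0, 3.5, 0, 0, 0, 0],
    [0, 4.1, 0, 0, 0, 0],
    [0, 4.6, 0, 0, 0, 0],
  ],
)

```text
time_s: 10.45
position: [574.1, 54.8, 127.9]
eef_rot: [0.0, 0.615, 0.788, 0.0]
ft_force: [-1.1, 0.4, 1.6]
gripper_width: 0.418
grasp_force: 1.1
```

Request:
arm_command(
  series=[
    [0, 0.4, 0, 0, 0, 0],
    [0, 0.7, 0, 0, 0, 0],
    [0, 0.9, 0, 0, 0, 0],
    [0, 0.9, 0, 0, 0, 0],
  ],
)

```text
time_s: 10.95
position: [582.5, 56.9, 127.9]
eef_rot: [0.0, 0.615, 0.788, 0.0]
ft_force: [-2.4, -0.0, -0.2]
gripper_width: 0.416
grasp_force: 0.8
```

```bash
python3 -W ignore -c "
from m import *
chk('8')"
```

```text
t 10.95 pos [582.5  56.9 127.9] safe xy [35.6 77.9] F safe [-2.3  0.6] -0.2
wrist bar z 0 nan knob 0 0 rib x 2672 [ 7.40294858 22.22987716 27.57531789]
scene bar z 54 68.0520890980535 knob 46 [-96.41981707 -91.2575422  -85.20378559] rib x 59 [ 0.87624239 14.02459445 49.80376763]
```

Request:
arm_command(
  series=[
    [0, 0.1, 0, 0, 0, 0],
    [0, 0.2, 0, 0, 0, 0],
    [0, 0.25, 0, 0, 0, 0],
    [0, 0.25, 0, 0, 0, 0],
  ],
)

```text
time_s: 11.55
position: [582.9, 56.9, 127.6]
eef_rot: [-0.002, 0.616, 0.788, -0.001]
ft_force: [-7.4, -1.1, 6.0]
gripper_width: 0.414
grasp_force: 4.1
```

Request:
arm_command(
  series=[
    [0, -0.2, 0, 0, 0, 0],
    [0, -0.6, 0, 0, 0, 0],
    [0, -0.8, -0.5, 0, 0, 0],
    [0, -0.8, -2.5, 0, 0, 0],
    [0, -0.8, -5, 0, 0, 0],
    [0, -0.8, -8, 0, 0, 0],
    [0, -0.8, -11, 0, 0, 0],
    [0, -0.8, -12, 0, 0, 0],
  ],
)

```text
time_s: 12.55
position: [578.3, 55.5, 251.0]
eef_rot: [0.001, 0.616, 0.788, 0.002]
ft_force: [0.5, -0.6, -0.2]
gripper_width: 0.414
grasp_force: 0.0
```

```bash
python3 -W ignore -c "
from m import *
chk('9')"
```

```text
t 12.55 pos [578.3  55.5 251. ] safe xy [31.2 77.5] F safe [ 0.4 -0.7] -0.2
wrist bar z 43 67.31021231051568 knob 0 0 rib x 690 [18.12272739 23.11267474 27.54137175]
scene bar z 57 67.63137177642648 knob 45 [-97.36824825 -91.44678266 -84.48742809] rib x 70 [12.18022419 17.17511245 23.87632857]
```

View pics/wrist9.png

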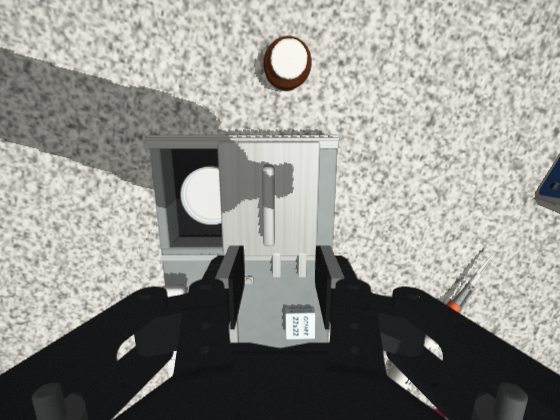

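The lid is fully back, with the rib at (268,205), which is about 60 mm of travel. The dish shows at (205,195) and the amber bottle and coverslip box are undisturbed.

```bash
python3 -c "
from station import env
print(env.close_job())"
```

```text
the job is handed in; nothing more can be done
None
```

The safe is open and the job is handed in: I drew the bolt fully in one stroke, the catch sprang back up, and I pushed the lid fully back (about 60 mm) to uncover the dish; the arm was clear of everything by 12.6 s.

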